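# Roll a fresh paper roll up into the bench unwind stand

### The job

Load the roll of crate-liner paper into the unwind stand: with your fingers behind it, push it slowly up the ramp until it is against the stop and the little sprung catch has come up behind it; never pinch or lift it, let it run back down the ramp or let it shoot ahead. Then push the brake arm over with a fingertip so that its pad comes to rest on the paper roll, and leave the other things on the table where they are.

Things in the scene. Friction and masses are not known exactly. Their poses are not given: they have to be found in the camera images.
- unwind_stand: Sheet-steel unwind stand fixed to the table, 385 mm long, about 165 wide, side posts 143 high (at x 112 to 192 mm). Origin on the table under its middle; its x axis points up the ramp (to the robot's right), y along a loaded roll, z up. Flat apron, 4 mm high, from x -192 (7 mm lip) to -85 mm; from there the ramp rises 0.1405 mm per mm (8 deg) to the stop
- ramp_foot (a point): Middle of the line where the apron ends and the ramp begins: x -85 mm in the stand's frame, 4 mm above the table. Side rails, upper edges about 15 mm above apron and ramp, stand 129 mm apart inside along the ramp and flare 1 to 7 mm wider each side at the apron. Nothing stands over apron and ramp while the brake arm is back
- stop_face (a point): Middle of the upright rubber face of the stop at the top of the ramp, x +120 mm in the stand's frame, 66 mm above the table; the stop plate is 97 mm high. A roll against it has its centre at x +82 mm, 66 mm above the table; let go, it settles back on the catch with its centre at about x +79 mm
- roll_centre (a point): Centre of the roll of plain paper on a cardboard core: a cylinder of 76 mm diameter, 120 mm long, about 0.32 kg, lying across the apron at the foot of the ramp, free to roll. On the apron its centre is 42 mm above the table, on the ramp 38 mm square off the slope. Fingertips behind it must reach well below its axis, or they wedge it; it drags on them, so pushing takes up to about 10 N
- paper_roll: The same roll: origin at its centre, its own y axis along its length (x and z turn as it rolls)
- catch (a joint): Run-back catch, rad: sprung steel flap, 48 mm wide, in the middle of the ramp. 0 = up (its start), about 0.45 = flush with the ramp. The roll presses it down (about 1.5 N) and it springs up behind the roll once that is within 3 mm of the stop. Up, its edge is at x +53 mm in the stand's frame, 13 mm off the ramp: fingertips must stay 16 mm or more off the ramp there
- brake_arm (a joint): Angle of the brake arm, rad: a flat bar pivoted between the posts, rubber pad underneath 100 mm from the pivot, cross handle at its end. 0 = start, leaning back 18 deg away from the ramp; grows as it swings over: upright 0.31, level 1.88, about 2.1 with the pad on a loaded roll. 0.12 kg; let go before 0.31 it falls back, beyond it sinks by itself, damped, on to the roll
- brake_pivot (a point): Middle of the brake arm's pivot, at x +170 mm, y 0 in the stand's frame, 130 mm above the table; the pivot runs along the stand's y
- brake_handle (a point): Middle of the brake arm's black cross handle: a round bar of 14 mm diameter, 84 mm long, along the stand's y, 145 mm from the pivot. At the start it is 268 mm above the table at x +215 mm in the stand's frame; nothing over 50 mm high stands behind it
- tape_clear: wide roll of brown packing tape, 96x95x48 mm, lying flat beside the ramp; leave it alone
- carrot_1: loose carrot, 78x150x45 mm, lying beside the ramp; leave it alone
- scissors_gold: scissors with yellow handles, 138x154x9 mm, lying flat beside the stand; leave them alone
- tape_masking: narrow roll of masking tape, 100x98x25 mm, lying flat to the right of the stand; leave it alone
- carrot_4: loose carrot, 84x129x46 mm, to the right of the stand; leave it alone
- marker_black: white marker with a red cap, 17x135x16 mm, lying beside the ramp; leave it alone

How it is judged:
By the outcome, as a careful person would: the job done as asked, in the order asked, and still so for the second after the job is handed in, with the robot touching nothing.
It also fails if it takes over 64 s, if anything falls off the work surface, if the arm or the gripper's body presses on something with over 40 N, if the wrist force passes 120 N, or if a joint passes its speed limit or range.

### The arm

A 6-joint arm with a two-finger parallel gripper is mounted at the origin on a cart in front of the work surface, level with it; the furniture and walls round the work are solid. World frame = base frame: x ahead of the robot, y to its left, z up, the work surface at z = 0. Lengths are in m, angles in rad, forces in N, time in s.
With the tool pointing down it reaches from about 0.275 to 0.75 m from the base axis. Payload 10.2 kg.
Tool frame: the origin (TCP) lies at the very end of the fingers, on their centre line; the grasp point (between the pads) lies 19 mm behind it (bot.hold_point_z is the distance from the TCP to the grasp point, in m); z points along the fingers, x is the direction in which the jaws open and shut, and the axes are right-handed (so a half turn about z gives the same grasp; the last joint's range is limited). The gripper opens to 85 mm and grips with 20 to 120 N. Pads are 22 mm wide; open, the fingers measure 114 mm over their backs; the gripper's body (76 mm by 85 mm) begins 54 mm behind the grasp point. The pads swing forward as they close: fully open they stand 13 mm farther back than shut.
Start: joints at [-1.46, 0.313, 1.498, -0, 1.331, -0.223], TCP at [0.172, -0.496, 0.231] pointing down, gripper open.
Joint ranges: [-2.94, 2.94], [-0.97, 2.17], [0.19, 2.56], [-1.23, 4.37], [0.02, 3.11], [-2.88, 2.88]. Speed limits (rad/s): [2.39, 2.39, 3.01, 3.14, 3.14, 3.14].

### API

Orientations are given as a unit quaternion [w, x, y, z].
In Python, from plant import bot, cams, finish_job gives the robot as it stands. The module is installed in compiled form; this text tells all that it offers.
- The arm moves only by the tool servo_tool, never from a script. Its argument "targets" is a list that holds one entry, the list of rows, each a list of 6 numbers: the shift along the world's x, y, z normalised to -1 to 1, where 1 is 600 mm, then the turn, a rotation vector about the world's x, y, z normalised to -1 to 1, where 1 is pi rad. A call has 1 to 5 rows; each row is the pose to reach, as a shift and turn from the pose commanded when the call began, turning the shorter way round; what a row does not reach only later rows make up. A row lasts 1/8 s, in which the tool goes at most 62.5 mm and 10.7 degrees, less where a joint would pass 70% of its speed; a pose out of reach is approached as far as the arm can. A call with a number of a shift or a turn outside -1 to 1 is refused whole. A call with a gripper value outside its range is refused whole. "grip" is the gripper command: -1 is shut, 1 is fully open, values between are in proportion, set as the call begins (left out, the last holds). The fingers move at their own pace and stop on an object; the grip force is fixed at half the most. Time passes only in rows, so rows that repeat a pose let the fingers close. It gives the time, the measured TCP pose, the force and the opening at its end, in the units of the state.
- bot.read_state(): the state, without advancing time (a new reading comes with each control period).
- cams.grab_frame(name): name is "side" or "top"; returns a dict with "color" (400x640x3 uint8, red, green, blue), "fx", "fy", "cx", "cy" (pixels), "world_to_cam" (4x4, takes a point from world to camera coordinates). Camera axes: x right, y down, z forward; pixel columns grow to the right and rows downward; lengths in m; the calibration is good to about 2 mm. A picture is of the moment at which its call begins. There is no depth.
- finish_job(): hands the job in, once; it reports no verdict.
The state is a dict: "clock": time; "joint_pos": joint angles; "dq": joint speeds; "tau": joint torques, N m; "tcp_pos": TCP position; "eef_rot": TCP orientation; "wrist_force": force on the tool from outside, world axes, zero at the start; "torque": the same for the moment, N m; "grip_width": finger opening in m.
Only numpy, scipy, OpenCV 4.12 (cv2) and the standard library are available. Lean on these libraries where they do the work, as an engineer would, in place of code of your own. Each camera call takes 0.05 s, during which the arm holds its last target.

## Working session

There is one attempt and no reset: what is moved stays moved. The work goes in short steps, Python scripts to look and compute and a tool call to move; the robot and the scene stay as the last step left them, time stands still between calls to the robot, and variables do not carry over. Pictures are saved under pics/ and viewed, and the job is handed in when it is done.

Besides the shell and the picture viewer there is one more tool, called after ">>>" in YAML: its name, and indented under it one key for each argument. servo_tool: Moves the arm, as the interface text tells. Its arguments: {"type":"object","properties":{"targets":{"type":"array"},"grip":{"type":"number"}},"required":["targets"]}

```bash
mkdir -p pics; python3 - <<'E'
from plant import bot,cams
import cv2,numpy as np,pickle
s=bot.read_state();print(s)
for n in("side","top"):
    f=cams.grab_frame(n);cv2.imwrite(f"pics/{n}0.png",f["color"][...,::-1]);pickle.dump(f,open(n+"0.pkl","wb"))
    W=np.array(f["world_to_cam"]);print(n,f["fx"],f["fy"],f["cx"],f["cy"],W.round(4).tolist(),(-W[:3,:3].T@W[:3,3]).round(3))
E
```

```text
{'clock': 0.0, 'joint_pos': array([-1.46037310e+00,  3.13442267e-01,  1.49841482e+00,  2.11291403e-05,
        1.33101712e+00, -2.23402923e-01]), 'dq': array([-0.00051965,  0.00125262,  0.0010277 , -0.00081243,  0.00136403,
       -0.00155893]), 'tau': array([ 3.57877187e-03, -4.12267148e+01, -2.59743530e+01, -1.17408564e-05,
        4.19747332e-03,  3.39599687e-06]), 'tcp_pos': array([ 0.17198535, -0.49576369,  0.23074742]), 'eef_rot': array([-4.84790347e-04,  8.14756113e-01, -5.79803472e-01, -4.19139102e-04]), 'wrist_force': array([ 0.72277289, -0.56316733, -0.41973743]), 'torque': array([-0.02142272, -0.01606807,  0.01930675]), 'grip_width': 0.0856029325704454}
side 470.07392629868883 470.07392629868883 311.8406925679597 196.48514529054967 [[-0.9997, 0.0187, 0.0178, 0.5962], [-0.0067, 0.478, -0.8783, 0.3105], [-0.0249, -0.8781, -0.4777, 0.99], [0.0, 0.0, 0.0, 1.0]] [0.623 0.71  0.735]
top 501.17442933667365 501.17442933667365 327.0059725841004 198.3480714099486 [[0.0289, -0.9996, 0.0041, -0.2927], [-0.992, -0.0292, -0.1232, 0.5998], [0.1233, -0.0005, -0.9924, 1.3422], [0.0, 0.0, 0.0, 1.0]] [ 0.438 -0.274  1.407]
```

View pics/side0.png

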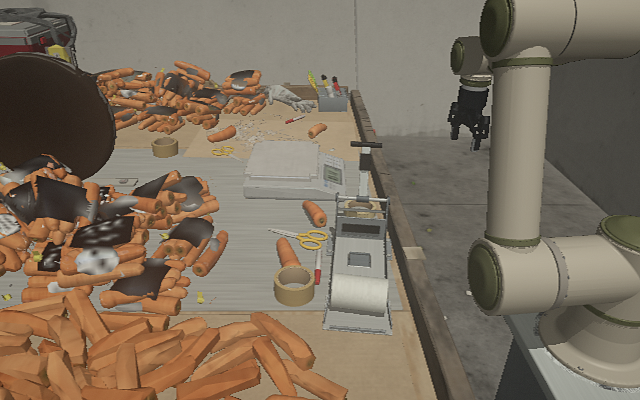

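View pics/top0.png

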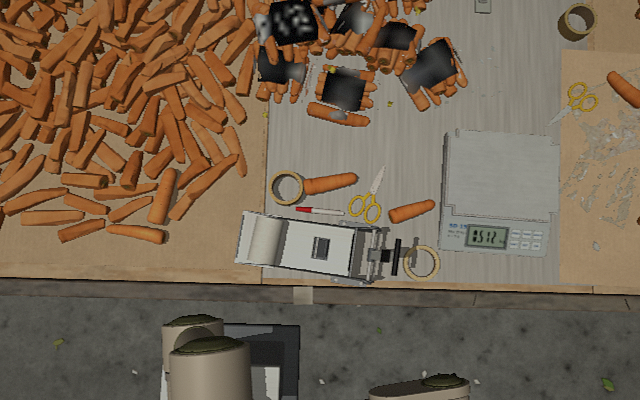

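The side view shows the stand at about (360,260), with the roll at its near end and the brake arm at (367,160). In the top view the stand spans (237,240) to (385,255), with the roll at (265,240). I'll enlarge both.

```bash
python3 - <<'E'
import cv2
a=cv2.imread("pics/top0.png")[195:295,225:445];cv2.imwrite("pics/top0z.png",cv2.resize(a,None,fx=3.6,fy=3.6,interpolation=cv2.INTER_CUBIC))
a=cv2.imread("pics/side0.png")[130:345,260:420];cv2.imwrite("pics/side0z.png",cv2.resize(a,None,fx=2.75,fy=2.75,interpolation=cv2.INTER_CUBIC))
E
```

```text
(no output)
```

View pics/top0z.png

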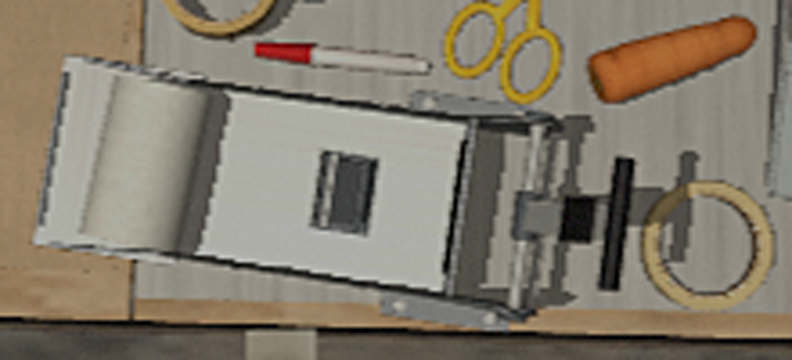

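View pics/side0z.png

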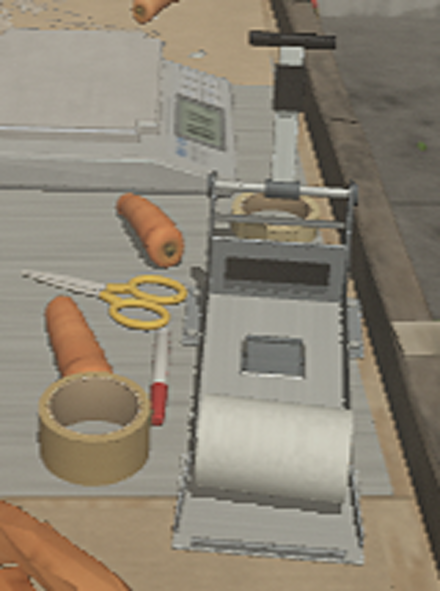

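```bash
cat >h.py <<'E'
import numpy as np,pickle
F={n:pickle.load(open(n+"0.pkl","rb")) for n in("side","top")}
def ray(n,u,v):
    f=F[n];W=np.array(f["world_to_cam"]);R=W[:3,:3]
    return -R.T@W[:3,3], R.T@np.array([(u-f["cx"])/f["fx"],(v-f["cy"])/f["fy"],1])
def onz(n,u,v,z):
    c,d=ray(n,u,v);return c+d*(z-c[2])/d[2]
def tri(a,b):
    c1,d1=ray("top",*a);c2,d2=ray("side",*b)
    d1/=np.linalg.norm(d1);d2/=np.linalg.norm(d2)
    t=np.linalg.lstsq(np.c_[d1,-d2],c2-c1,rcond=None)[0]
    p,q=c1+t[0]*d1,c2+t[1]*d2
    return (p+q)/2,np.linalg.norm(p-q)
def proj(n,p):
    f=F[n];W=np.array(f["world_to_cam"]);q=W[:3,:3]@p+W[:3,3]
    return np.array([f["fx"]*q[0]/q[2]+f["cx"],f["fy"]*q[1]/q[2]+f["cy"]])
T=lambda x,y:(x/3.6+225-.36,y/3.6+195-.36)
S=lambda x,y:(x/2.75+260-.32,y/2.75+130-.32)
E
python3 - <<'E'
from h import *
P=dict(lipL=(T(66,58),S(173,548),.007),lipR=(T(35,243),S(362,562),.007),rodL=(T(540,125),S(213,190),.130),rodR=(T(515,310),S(353,190),.130),hL=(T(624,158),S(250,38),.268),hR=(T(608,290),S(336,43),.268))
for k,(a,b,z) in P.items():
    print(k,onz("top",*a,z).round(3),onz("side",*b,z).round(3),[w.round(3) for w in tri(a,b)])
E
```

```text
lipL [ 0.57  -0.041  0.007] [ 0.573 -0.037  0.007] [array([ 0.571, -0.04 ,  0.003]), np.float64(0.002)]
lipR [ 0.426 -0.024  0.007] [ 0.428 -0.022  0.007] [array([ 0.427, -0.024,  0.005]), np.float64(0.001)]
rodL [ 0.521 -0.399  0.13 ] [ 0.524 -0.391  0.13 ] [array([ 0.522, -0.399,  0.125]), np.float64(0.002)]
rodR [ 0.391 -0.383  0.13 ] [ 0.387 -0.392  0.13 ] [array([ 0.39 , -0.383,  0.135]), np.float64(0.002)]
hL [ 0.492 -0.439  0.268] [ 0.491 -0.442  0.268] [array([ 0.492, -0.438,  0.27 ]), np.float64(0.001)]
hR [ 0.41  -0.43   0.268] [ 0.41  -0.432  0.268] [array([ 0.41 , -0.429,  0.269]), np.float64(0.0)]
```

```bash
cat >>h.py <<'E'
xs=np.array([-.1165,-.9932,0]);ys=np.array([.9932,-.1165,0]);O=np.array([.476,-.222,0])
def st(p): d=np.asarray(p)-O; return np.array([d@xs,d@ys,d[2]])*1000
def wo(x,y,z): return O+xs*x/1e3+ys*y/1e3+np.array([0,0,z/1e3])
E
python3 - <<'E'
from h import *
for k,a,z in [("rl",T(115,75),.042),("rr",T(215,90),.042),("fl",T(83,232),.042),("fr",T(185,250),.042)]:
    p=onz("top",*a,z);print(k,p.round(3),st(p).round(1))
# roll edges tangent: camera overhead; predict silhouettes for center x candidates
c=-np.array(F["top"]["world_to_cam"])[:3,:3].T@np.array(F["top"]["world_to_cam"])[:3,3]
print("cam",st(c))
for n in("top","side"):
  for X in(-115,-110,-105,-100,-95):
    q=[proj(n,wo(X+38*np.cos(t),0,42+38*np.sin(t))) for t in np.linspace(0,2*np.pi,90)]
    q=np.array(q);k=0 if n=="top" else 1
    i,j=q[:,k].argmin(),q[:,k].argmax()
    z=(lambda p:((p[0]+.36-225)*3.6,(p[1]+.36-195)*3.6)) if n=="top" else (lambda p:((p[0]+.32-260)*2.75,(p[1]+.32-130)*2.75))
    print(n,X,np.round(z(q[i])),np.round(z(q[j])))
E
```

```text
rl [ 0.555 -0.084  0.042] [-146.    62.2   42. ]
rr [ 0.546 -0.16   0.042] [-69.2  62.   42. ]
fl [ 0.436 -0.066  0.042] [-150.6  -58.    42. ]
fr [ 0.425 -0.143  0.042] [-72.8 -60.1  42. ]
cam [  56.54806812  -31.59147489 1406.99870158]
top -115 [ 92. 155.] [192. 170.]
top -110 [ 99. 156.] [199. 171.]
top -105 [105. 157.] [205. 172.]
top -100 [112. 158.] [212. 173.]
top -95 [118. 159.] [218. 174.]
side -115 [276. 405.] [271. 500.]
side -110 [276. 401.] [271. 496.]
side -105 [276. 398.] [271. 492.]
side -100 [276. 394.] [271. 488.]
side -95 [276. 390.] [271. 484.]
```

```bash
cat >>h.py <<'E'
from scipy.spatial.transform import Rotation as Ro
Rt=None
def goalR(t=10,flip=False):
    t=np.radians(t); z=xs*np.sin(t)-np.array([0,0,np.cos(t)]); x=ys; return Ro.from_matrix(np.c_[x,np.cross(z,x),z])
def plan(x,y,z,t=10):
    from plant import bot
    s=bot.read_state();q=s["eef_rot"];R=Ro.from_quat([q[1],q[2],q[3],q[0]])
    d=wo(x,y,z)-s["tcp_pos"]
    print("t",round(s["clock"],2),"tcp st",st(s["tcp_pos"]).round(1),"F",s["wrist_force"].round(1),"w",round(s["grip_width"],4))
    print("shift/.6",(d/.6).round(4),"rot/pi",((goalR(t)*R.inv()).as_rotvec()/np.pi).round(4))
E
python3 -c "
from h import *
plan(-195,0,150,0);plan(-195,0,150,10)
print(wo(-195,0,150))"
```

```text
t 0.1 tcp st [ 307.4 -270.1  230.8] F [-0.2 -0.6  0.8] w 0.0853
shift/.6 [ 0.5446  0.7791 -0.1347] rot/pi [-3.000e-04 -2.000e-04  3.566e-01]
t 0.1 tcp st [ 307.4 -270.1  230.8] F [-0.2 -0.6  0.8] w 0.0853
shift/.6 [ 0.5446  0.7791 -0.1347] rot/pi [-0.0459  0.0364  0.3557]
[ 0.4987175 -0.028326   0.15     ]
```

>>> servo_tool:
  targets:
    - [[0.054,0.078,0,-0.0046,0.0036,0.0356],[0.109,0.156,0,-0.0092,0.0073,0.071],[0.163,0.234,0,-0.0138,0.011,0.107],[0.218,0.312,-0.01,-0.0184,0.0146,0.142],[0.272,0.39,-0.02,-0.023,0.0182,0.178]]
  grip: 0.6

```text
clock: 0.72
tcp_pos: [0.3359, -0.2604, 0.2191]
eef_rot: [0.046, 0.943, -0.33, -0.002]
wrist_force: [0.9, -0.7, 0.1]
grip_width: 0.0685
```

```bash
python3 -c "
from h import *
plan(-195,0,120,10)"
```

```text
t 0.72 tcp st [  54.4 -134.7  219.1] F [ 0.9 -0.7  0.1] w 0.0685
shift/.6 [ 0.2714  0.3867 -0.1652] rot/pi [-0.0226  0.0185  0.1766]
```

>>> servo_tool:
  targets:
    - [[0.054,0.077,-0.01,-0.0046,0.0036,0.0356],[0.109,0.155,-0.03,-0.0092,0.0073,0.071],[0.163,0.232,-0.06,-0.0138,0.011,0.107],[0.217,0.31,-0.11,-0.0184,0.0146,0.142],[0.2714,0.387,-0.165,-0.0226,0.0185,0.1766]]

```text
clock: 1.35
tcp_pos: [0.4965, -0.0315, 0.1219]
eef_rot: [0.087, 0.995, -0.058, -0.005]
wrist_force: [1.0, -0.6, 0.3]
grip_width: 0.0684
```

```bash
cat > snap.py <<'E'
import sys,cv2,pickle
from plant import cams
k=sys.argv[1]
for n,b,f in(("top",(170,300,200,460),3),("side",(100,345,240,440),2.4)):
    if len(sys.argv)>2 and n not in sys.argv[2:]: continue
    c=cams.grab_frame(n)["color"][b[0]:b[1],b[2]:b[3],::-1]
    cv2.imwrite(f"pics/{n}{k}.png",cv2.resize(c,None,fx=f,fy=f,interpolation=cv2.INTER_CUBIC))
E
python3 snap.py 1; python3 -c "
from h import *
plan(-185,0,50,10)"
```

```text
t 1.45 tcp st [-193.8   -3.1  119. ] F [-1.4 -0.7 -0.3] w 0.0686
shift/.6 [ 0.0035 -0.0152 -0.115 ] rot/pi [-0.0007 -0.0019 -0.0013]
```

View pics/side1.png

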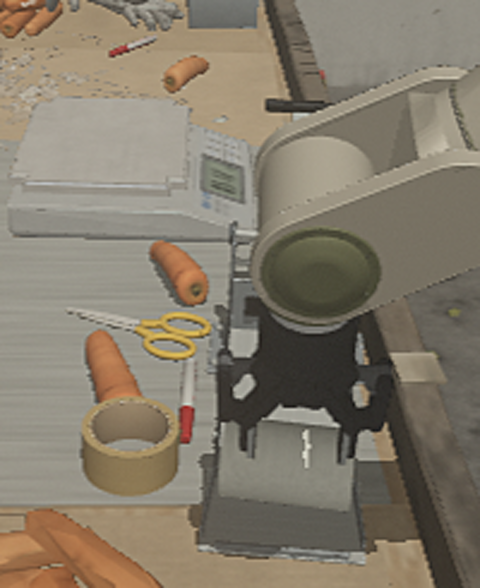

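View pics/top1.png

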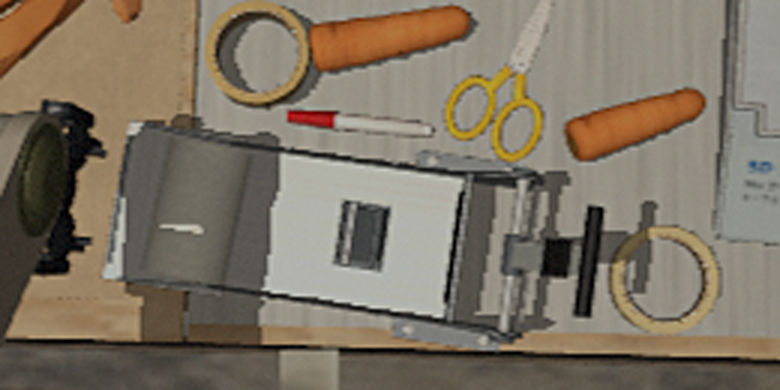

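```bash
python3 -c "
from h import *
from plant import bot
s=bot.read_state();q=s['eef_rot'];R=Ro.from_quat([q[1],q[2],q[3],q[0]]).as_matrix()
for dz in(0,-.005,-.01,-.015):
  for sg in(1,-1):
    p=s['tcp_pos']+R@np.array([sg*.037,0,dz]); a=proj('side',p);b=proj('top',p)
    print(dz,sg,((a-[240,100])*2.4).round(),((b-[200,170])*3).round())
"
```

```text
0 1 [250. 453.] [ 97. 153.]
0 -1 [339. 460.] [ 83. 239.]
-0.005 1 [251. 449.] [ 95. 152.]
-0.005 -1 [339. 456.] [ 81. 238.]
-0.01 1 [251. 446.] [ 93. 152.]
-0.01 -1 [340. 452.] [ 78. 238.]
-0.015 1 [251. 442.] [ 91. 151.]
-0.015 -1 [340. 448.] [ 76. 238.]
```

>>> servo_tool:
  targets:
    - [[0.002,-0.005,-0.05,0,0,0],[0.0035,-0.01,-0.1,0,0,0],[0.0035,-0.015,-0.14,-0.0007,-0.0019,-0.0013],[0.0035,-0.015,-0.16,-0.0007,-0.0019,-0.0013],[0.0035,-0.015,-0.16,-0.0007,-0.0019,-0.0013]]

```text
clock: 2.08
tcp_pos: [0.4975, -0.0424, 0.0266]
eef_rot: [0.088, 0.994, -0.062, -0.003]
wrist_force: [0.4, -0.2, -0.8]
grip_width: 0.0681
```

```bash
python3 snap.py 2 side; python3 -c "
from h import *
plan(-165,0,22,10)"
```

```text
t 2.12 tcp st [-180.9    0.9   27.3] F [-0.6 -0.2  0.2] w 0.0682
shift/.6 [-0.0046 -0.0262 -0.0088] rot/pi [0.0006 0.0021 0.0024]
```

View pics/side2.png

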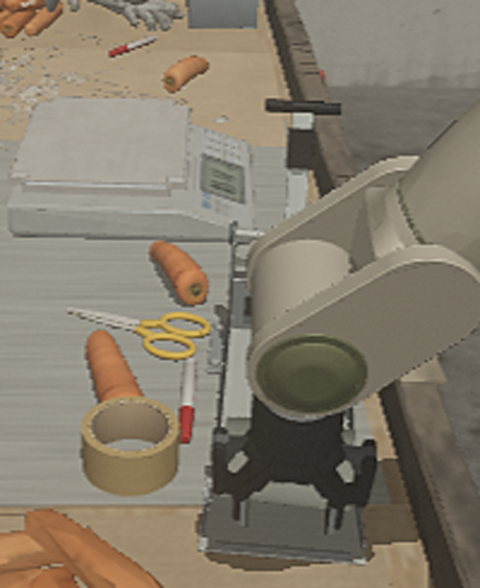

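>>> servo_tool:
  targets:
    - [[-0.001,-0.008,-0.004,0,0,0],[-0.002,-0.016,-0.008,0,0,0],[-0.003,-0.024,-0.008,0,0,0],[-0.0035,-0.0285,-0.008,0,0,0],[-0.0039,-0.0325,-0.008,0,0,0]]

```text
clock: 2.75
tcp_pos: [0.4954, -0.062, 0.022]
eef_rot: [0.088, 0.994, -0.062, -0.002]
wrist_force: [0.1, 0.4, 0.3]
grip_width: 0.0682
```

```bash
python3 -c "
from h import *
plan(-145,0,21,10)"
```

```text
t 2.75 tcp st [-161.2    0.6   22. ] F [0.1 0.4 0.3] w 0.0682
shift/.6 [-0.0042 -0.0267 -0.0017] rot/pi [0.0006 0.002  0.0023]
```

>>> servo_tool:
  targets:
    - [[-0.0005,-0.004,-0.0005,0,0,0],[-0.001,-0.008,-0.001,0,0,0],[-0.0014,-0.012,-0.001,0,0,0],[-0.0019,-0.016,-0.001,0,0,0],[-0.0024,-0.02,-0.001,0,0,0]]

```text
clock: 3.38
tcp_pos: [0.4939, -0.0739, 0.0213]
eef_rot: [0.088, 0.994, -0.062, -0.002]
wrist_force: [0.2, 1.0, -0.9]
grip_width: 0.0685
```

>>> servo_tool:
  targets:
    - [[-0.0005,-0.004,0,0,0,0],[-0.001,-0.008,0,0,0,0],[-0.0014,-0.012,0,0,0,0],[-0.0019,-0.016,0,0,0,0],[-0.0024,-0.02,0,0,0,0]]

```text
clock: 4.0
tcp_pos: [0.4925, -0.0858, 0.0213]
eef_rot: [0.088, 0.994, -0.062, -0.002]
wrist_force: [-0.6, 0.5, 0.4]
grip_width: 0.0683
```

```bash
python3 snap.py 3; python3 -c "
from h import *
plan(-125,0,21,10)"
```

```text
t 4.1 tcp st [-137.1    0.5   21.3] F [-0.9  0.1  0.6] w 0.0687
shift/.6 [-0.0031 -0.0199 -0.0005] rot/pi [0.0006 0.0019 0.0024]
```

View pics/top3.png

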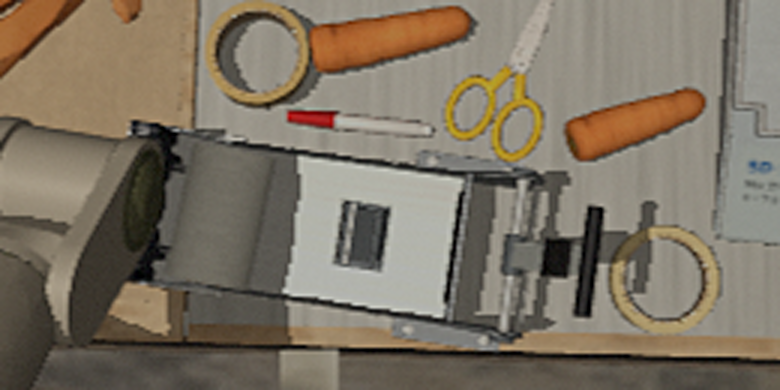

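View pics/side3.png

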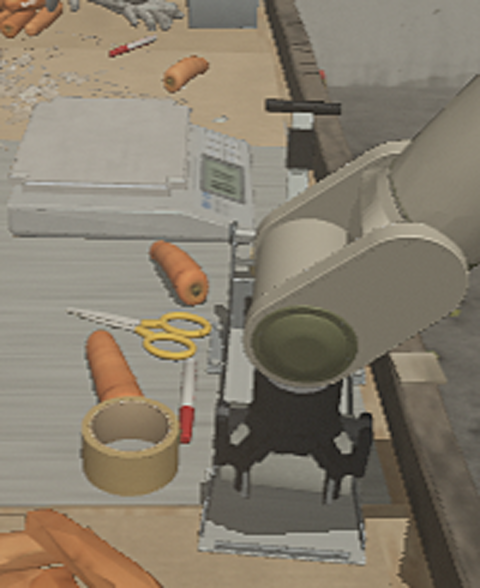

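>>> servo_tool:
  targets:
    - [[-0.0005,-0.0045,0,0,0,0],[-0.0011,-0.0095,0,0,0,0],[-0.0017,-0.015,0,0,0,0],[-0.0024,-0.021,0,0,0,0],[-0.0031,-0.0275,0,0,0,0]]

```text
clock: 4.72
tcp_pos: [0.4906, -0.1025, 0.0213]
eef_rot: [0.088, 0.994, -0.062, -0.002]
wrist_force: [-1.0, 2.4, 0.4]
grip_width: 0.0678
```

>>> servo_tool:
  targets:
    - [[-0.0008,-0.0066,0,0,0,0],[-0.0016,-0.0132,0,0,0,0],[-0.0023,-0.0199,0,0,0,0],[-0.0031,-0.0265,0,0,0,0],[-0.0039,-0.0331,0,0,0,0]]

```text
clock: 5.35
tcp_pos: [0.4883, -0.1224, 0.0213]
eef_rot: [0.088, 0.994, -0.062, -0.002]
wrist_force: [-0.7, 1.8, 0.5]
grip_width: 0.0683
```

```bash
python3 snap.py 4; python3 -c "
from h import *
plan(-75,0,22,10)"
```

```text
t 5.45 tcp st [-100.1    0.6   21.3] F [ 0.1  0.9 -0.3] w 0.0682
shift/.6 [-0.0059 -0.0415  0.0012] rot/pi [0.0007 0.0019 0.0024]
```

View pics/top4.png

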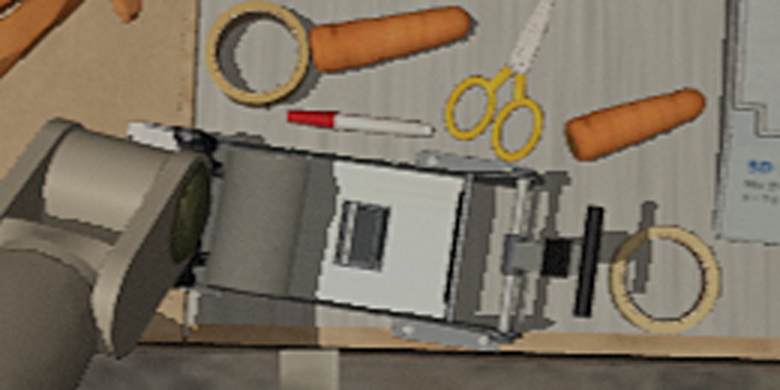

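The roll is aligned and in contact, with its front edge at about (298,225), and it has started up the ramp. I'll keep pushing.

>>> servo_tool:
  targets:
    - [[-0.0008,-0.0066,0,0,0,0],[-0.0016,-0.0132,0,0,0,0],[-0.0023,-0.0199,0.0005,0,0,0],[-0.0031,-0.0265,0.0013,0,0,0],[-0.0039,-0.0331,0.0022,0,0,0]]

```text
clock: 6.08
tcp_pos: [0.4859, -0.1422, 0.0227]
eef_rot: [0.088, 0.994, -0.062, -0.002]
wrist_force: [0.3, 2.0, 0.7]
grip_width: 0.0684
```

>>> servo_tool:
  targets:
    - [[-0.0008,-0.0066,0.0009,0,0,0],[-0.0016,-0.0132,0.0019,0,0,0],[-0.0023,-0.0199,0.0028,0,0,0],[-0.0031,-0.0265,0.0037,0,0,0],[-0.0039,-0.0331,0.0047,0,0,0]]

```text
clock: 6.7
tcp_pos: [0.4836, -0.1621, 0.0255]
eef_rot: [0.088, 0.994, -0.062, -0.002]
wrist_force: [0.3, 1.6, 2.2]
grip_width: 0.0683
```

>>> servo_tool:
  targets:
    - [[-0.0008,-0.0066,0.0009,0,0,0],[-0.0016,-0.0132,0.0019,0,0,0],[-0.0023,-0.0199,0.0028,0,0,0],[-0.0031,-0.0265,0.0037,0,0,0],[-0.0039,-0.0331,0.0047,0,0,0]]

```text
clock: 7.32
tcp_pos: [0.4813, -0.1819, 0.0284]
eef_rot: [0.088, 0.994, -0.062, -0.002]
wrist_force: [0.9, 4.1, 1.3]
grip_width: 0.0683
```

```bash
python3 snap.py 5; python3 -c "
from h import *
plan(-20,0,31,10)"
```

```text
t 7.42 tcp st [-40.    0.6  28.4] F [-0.8  1.  -0.7] w 0.0683
shift/.6 [-0.0049 -0.0331  0.0044] rot/pi [0.0007 0.002  0.0024]
```

View pics/top5.png

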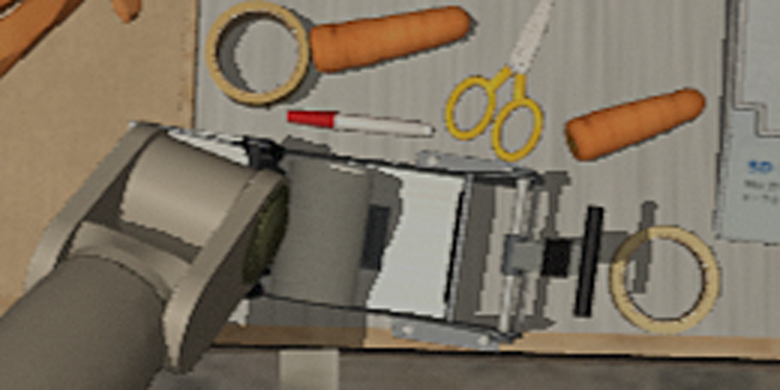

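>>> servo_tool:
  targets:
    - [[-0.0008,-0.0066,0.0009,0,0,0],[-0.0016,-0.0132,0.0019,0,0,0],[-0.0023,-0.0199,0.0028,0,0,0],[-0.0031,-0.0265,0.0037,0,0,0],[-0.0039,-0.0331,0.0047,0,0,0]]

```text
clock: 8.05
tcp_pos: [0.4789, -0.2016, 0.0311]
eef_rot: [0.088, 0.994, -0.062, -0.002]
wrist_force: [1.4, 5.2, 3.4]
grip_width: 0.0683
```

>>> servo_tool:
  targets:
    - [[-0.0008,-0.0066,0.0009,0,0,0],[-0.0016,-0.0132,0.0019,0,0,0],[-0.0023,-0.0199,0.0028,0,0,0],[-0.0031,-0.0265,0.0037,0,0,0],[-0.0039,-0.0331,0.0052,0,0,0]]

```text
clock: 8.68
tcp_pos: [0.4765, -0.2215, 0.0342]
eef_rot: [0.088, 0.994, -0.062, -0.002]
wrist_force: [2.2, 4.3, 2.0]
grip_width: 0.0679
```

>>> servo_tool:
  targets:
    - [[-0.0006,-0.005,0.0008,0,0,0],[-0.0012,-0.01,0.0016,0,0,0],[-0.0018,-0.015,0.0024,0,0,0],[-0.0024,-0.02,0.0032,0,0,0],[-0.0029,-0.025,0.004,0,0,0]]

```text
clock: 9.3
tcp_pos: [0.4749, -0.2366, 0.0366]
eef_rot: [0.088, 0.994, -0.062, -0.002]
wrist_force: [1.1, 3.0, 1.3]
grip_width: 0.0683
```

```bash
python3 snap.py 6; python3 -c "
from h import *
plan(33,0,40,10)"
```

```text
t 9.4 tcp st [15.   0.6 36.7] F [ 0.4 -0.7  0.5] w 0.0684
shift/.6 [-0.0044 -0.0296  0.0056] rot/pi [0.0007 0.0019 0.0024]
```

View pics/top6.png

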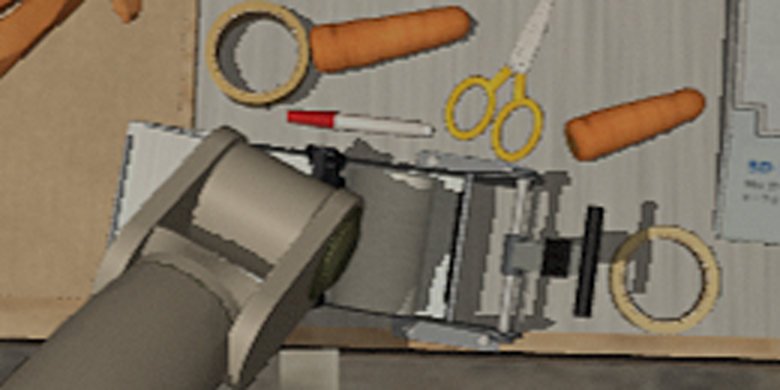

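View pics/side6.png

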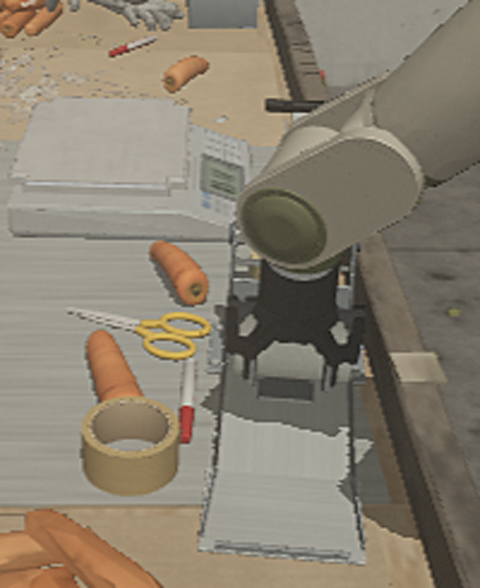

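>>> servo_tool:
  targets:
    - [[-0.0005,-0.004,0.0006,0,0,0],[-0.001,-0.008,0.0012,0,0,0],[-0.0014,-0.012,0.0018,0,0,0],[-0.0019,-0.016,0.0024,0,0,0],[-0.0024,-0.02,0.003,0,0,0]]

```text
clock: 10.02
tcp_pos: [0.4734, -0.2486, 0.0384]
eef_rot: [0.088, 0.994, -0.062, -0.002]
wrist_force: [-0.0, 2.0, 0.2]
grip_width: 0.0688
```

>>> servo_tool:
  targets:
    - [[-0.0002,-0.0017,0.0003,0,0,0],[-0.0004,-0.0033,0.0006,0,0,0],[-0.0006,-0.005,0.0008,0,0,0]]

```text
clock: 10.4
tcp_pos: [0.473, -0.2515, 0.0389]
eef_rot: [0.088, 0.994, -0.062, -0.002]
wrist_force: [-0.4, 1.4, -0.1]
grip_width: 0.0685
```

>>> servo_tool:
  targets:
    - [[-0.0002,-0.0017,0.0003,0,0,0],[-0.0004,-0.0033,0.0006,0,0,0]]

```text
clock: 10.65
tcp_pos: [0.4728, -0.2534, 0.0393]
eef_rot: [0.088, 0.994, -0.062, -0.002]
wrist_force: [-0.7, 0.4, 0.6]
grip_width: 0.0682
```

```bash
python3 snap.py 7; python3 -c "
from h import *
plan(33,0,40,10)"
```

```text
t 10.75 tcp st [31.7  0.5 39.3] F [ 0.3 -0.1  0.2] w 0.0683
shift/.6 [-0.0011 -0.002   0.0012] rot/pi [0.0006 0.0019 0.0023]
```

View pics/top7.png

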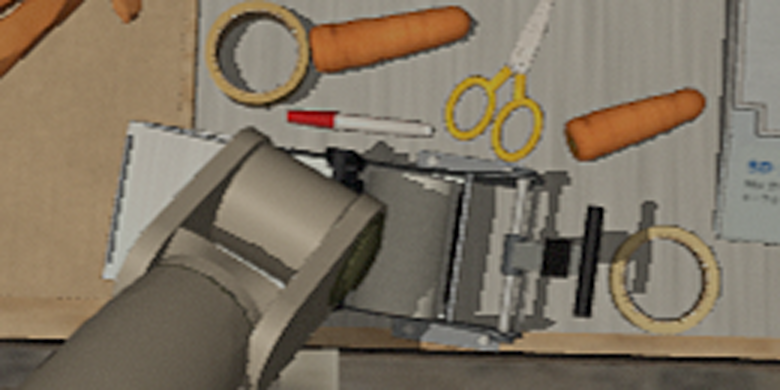

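View pics/side7.png

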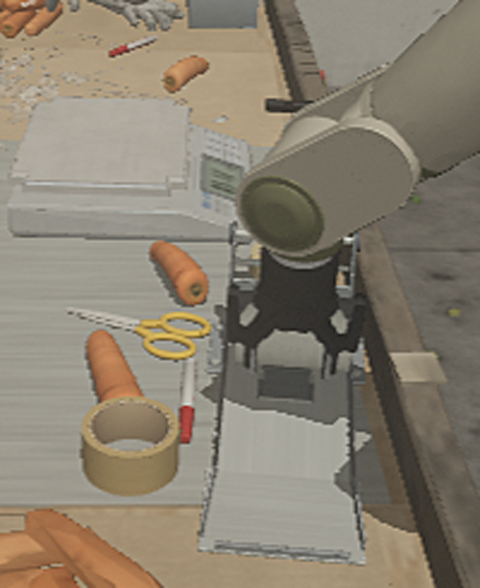

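>>> servo_tool:
  targets:
    - [[-0.0002,-0.0017,0.0003,0,0,0],[-0.0004,-0.0033,0.0006,0,0,0]]

```text
clock: 11.0
tcp_pos: [0.4726, -0.2555, 0.0396]
eef_rot: [0.088, 0.994, -0.062, -0.002]
wrist_force: [0.8, 0.2, 1.0]
grip_width: 0.0682
```

>>> servo_tool:
  targets:
    - [[-0.0002,-0.0017,0.0003,0,0,0],[-0.0004,-0.0033,0.0006,0,0,0]]

```text
clock: 11.25
tcp_pos: [0.4724, -0.257, 0.0401]
eef_rot: [0.087, 0.994, -0.062, -0.002]
wrist_force: [0.6, 3.8, 2.6]
grip_width: 0.0686
```

>>> servo_tool:
  targets:
    - [[-0.0002,-0.0017,0.0003,0,0,0]]

```text
clock: 11.38
tcp_pos: [0.4723, -0.2582, 0.0402]
eef_rot: [0.088, 0.994, -0.062, -0.002]
wrist_force: [0.6, 5.7, 1.5]
grip_width: 0.0684
```

>>> servo_tool:
  targets:
    - [[-0.0002,-0.0017,0.0002,0,0,0]]

```text
clock: 11.5
tcp_pos: [0.4722, -0.2587, 0.0403]
eef_rot: [0.087, 0.994, -0.062, -0.002]
wrist_force: [2.4, 13.2, 5.0]
grip_width: 0.0686
```

```bash
python3 snap.py 8; python3 -c "
from h import *
plan(33,0,40,10)"; python3 - <<'E'
import cv2
a=cv2.imread('pics/side8.png');print(a.shape)
cv2.imwrite('pics/side8z.png',cv2.resize(a[270:430,190:400],None,fx=3,fy=3))
E
```

```text
t 11.6 tcp st [36.8  0.5 40.2] F [1.8 9.  3.3] w 0.0685
shift/.6 [-0.0001  0.0064 -0.0004] rot/pi [0.0002 0.0019 0.0022]
(588, 480, 3)
```

View pics/side8z.png

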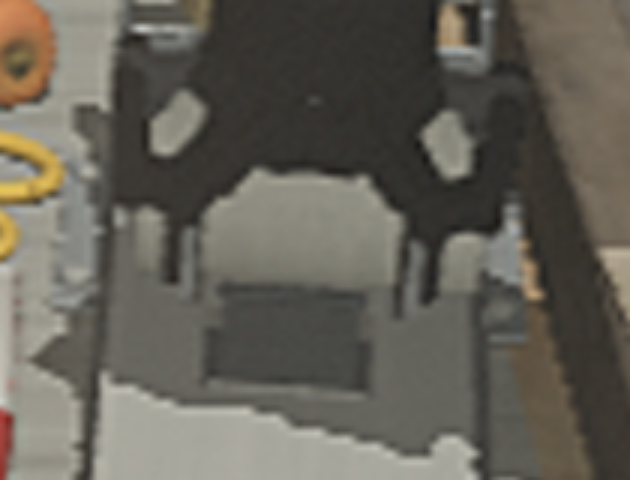

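View pics/top8.png

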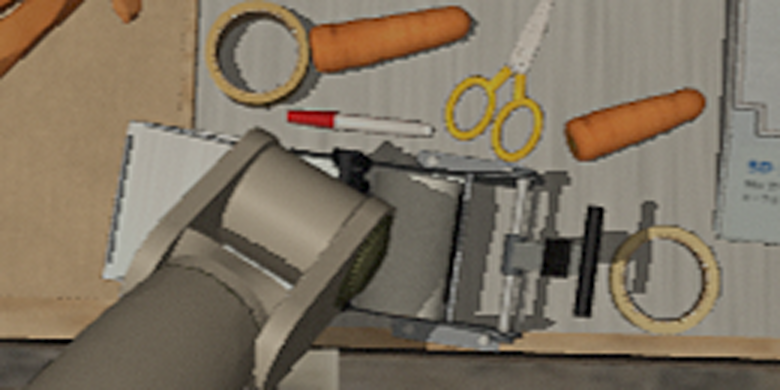

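>>> servo_tool:
  targets:
    - [[0.0002,0.0017,-0.0002,0,0,0],[0.0004,0.0033,-0.0004,0,0,0],[0.0006,0.005,-0.0006,0,0,0],[0.0008,0.0066,-0.0008,0,0,0],[0.001,0.0085,-0.001,0,0,0]]

```text
clock: 12.22
tcp_pos: [0.4727, -0.2543, 0.0397]
eef_rot: [0.088, 0.994, -0.062, -0.002]
wrist_force: [-0.2, 0.5, 0.1]
grip_width: 0.0682
```

>>> servo_tool:
  targets:
    - [[0.0002,0.0017,0,0,0,0],[0.0004,0.0033,0,0,0,0],[0.0006,0.005,0,0,0,0]]

```text
clock: 12.6
tcp_pos: [0.4731, -0.2513, 0.0397]
eef_rot: [0.088, 0.994, -0.062, -0.002]
wrist_force: [0.6, -0.6, -1.2]
grip_width: 0.0683
```

```bash
python3 snap.py 9; python3 -c "
from h import *
plan(33,0,40,10)"; python3 - <<'E'
import cv2
a=cv2.imread('pics/side9.png')
cv2.imwrite('pics/side9z.png',cv2.resize(a[270:430,190:400],None,fx=3,fy=3))
E
```

```text
t 12.7 tcp st [29.3  0.5 39.7] F [ 0.1 -0.2  0.4] w 0.0685
shift/.6 [-0.0015 -0.006   0.0005] rot/pi [0.0005 0.0019 0.0023]
```

View pics/side9z.png

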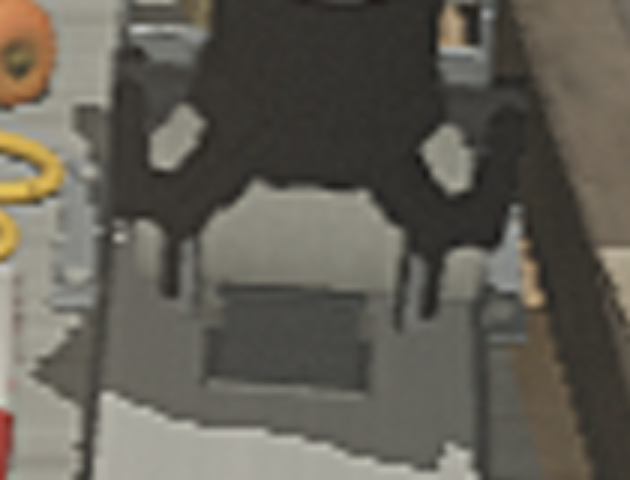

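View pics/top9.png

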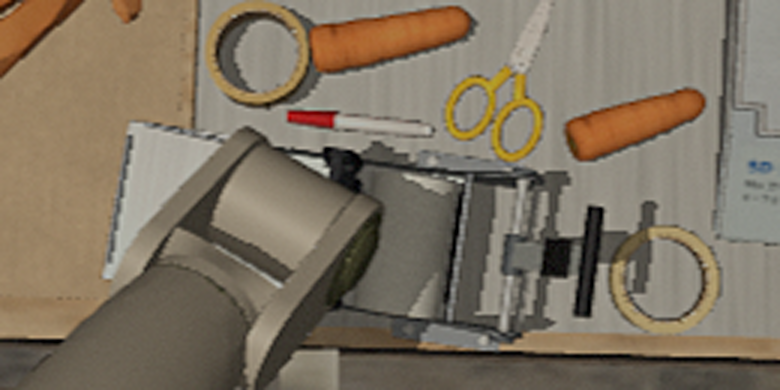

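>>> servo_tool:
  targets:
    - [[0.0004,0.0033,0,0,0,0],[0.0012,0.01,0,0,0,0],[0.0023,0.02,0,0,0,0],[0.004,0.034,0.01,0,0,0],[0.006,0.05,0.04,0,0,0]]

```text
clock: 13.32
tcp_pos: [0.4764, -0.2204, 0.0637]
eef_rot: [0.087, 0.994, -0.062, -0.003]
wrist_force: [-0.4, 0.2, 0.1]
grip_width: 0.0684
```

>>> servo_tool:
  targets:
    - [[0,0,0.08,0,0,0],[0,0,0.17,0,0,0],[0,0,0.26,0,0,0],[0,0,0.35,0,0,0],[0,0,0.43,0,0,0]]
  grip: -1

```text
clock: 13.95
tcp_pos: [0.4765, -0.2205, 0.3243]
eef_rot: [0.088, 0.994, -0.062, -0.002]
wrist_force: [1.0, -1.2, 0.4]
grip_width: 0.0002
```

```bash
python3 snap.py 10; python3 -c "
from h import *
plan(252,0,320,0)"; python3 - <<'E'
import cv2
a=cv2.imread('pics/side10.png')
cv2.imwrite('pics/side10z.png',cv2.resize(a[230:430,190:400],None,fx=3,fy=3))
E
```

```text
t 14.05 tcp st [ -0.8   1.6 327.4] F [ 0.3 -0.9 -0.3] w -0.0002
shift/.6 [-0.0517 -0.4182 -0.0123] rot/pi [ 0.0574 -0.0021  0.0026]
```

View pics/side10z.png

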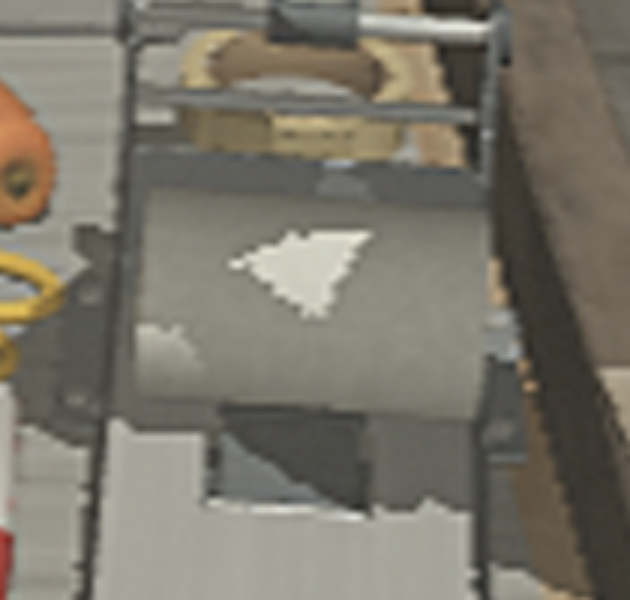

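View pics/top10.png

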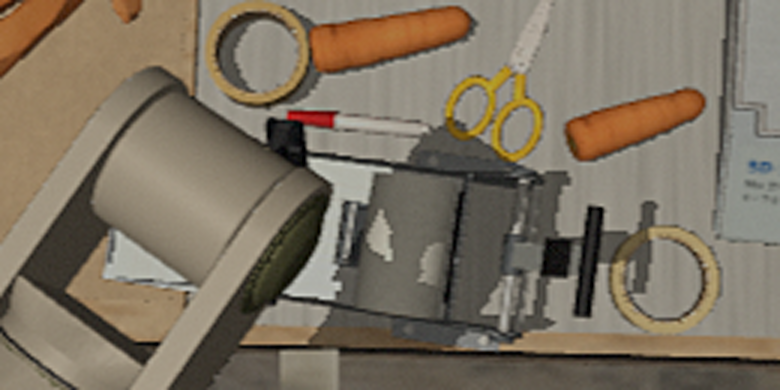

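The roll is staying up against the catch with the gripper clear, and the catch is seen behind it. Next I'll go over the handle to get behind it.

>>> servo_tool:
  targets:
    - [[-0.01,-0.08,0,0.0115,0,0],[-0.02,-0.165,0,0.023,0,0],[-0.031,-0.25,0,0.0345,-0.001,0.001],[-0.0415,-0.335,0,0.046,-0.002,0.002],[-0.0517,-0.42,0,0.0574,-0.002,0.0026]]

```text
clock: 14.68
tcp_pos: [0.4453, -0.4743, 0.3213]
eef_rot: [-0.003, 0.998, -0.058, -0.005]
wrist_force: [0.4, -0.2, 0.4]
grip_width: 0.0005
```

```bash
python3 snap.py 11; python3 -c "
from h import *
plan(252,0,254,0)"
```

```text
t 14.78 tcp st [257.3  -2.3 318.1] F [ 0.3  0.4 -1.2] w -0.0
shift/.6 [ 0.0048  0.0084 -0.1069] rot/pi [-0.0029 -0.0037  0.0012]
```

View pics/side11.png

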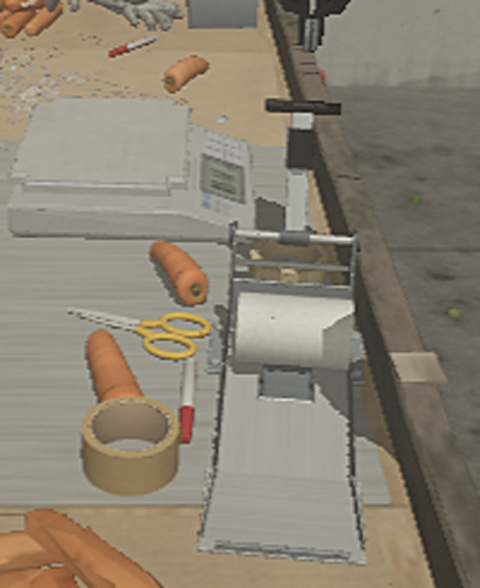

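View pics/top11.png

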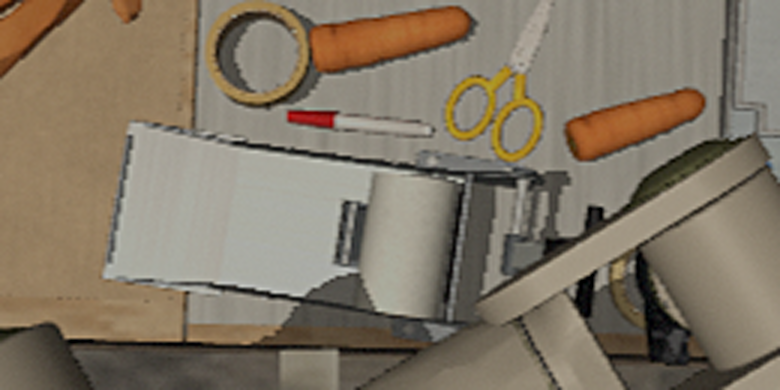

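>>> servo_tool:
  targets:
    - [[0.001,0,-0.03,0,0,0],[0.002,0,-0.06,0,0,0],[0.004,0,-0.09,-0.0029,-0.0037,0.0012],[0.0046,0,-0.107,-0.0029,-0.0037,0.0012],[0.0046,0,-0.107,-0.0029,-0.0037,0.0012]]

```text
clock: 15.4
tcp_pos: [0.4485, -0.4726, 0.257]
eef_rot: [0.001, 0.998, -0.056, 0.001]
wrist_force: [0.2, -0.3, 0.9]
grip_width: 0.0
```

```bash
python3 snap.py 12 side; python3 -c "
from h import *
plan(235,0,254,0)"
```

```text
t 15.45 tcp st [252.5   2.  257.8] F [ 0.  -0.4  0.8] w -0.0
shift/.6 [ 0.      0.0293 -0.0063] rot/pi [ 0.0012  0.0009 -0.0017]
```

View pics/side12.png

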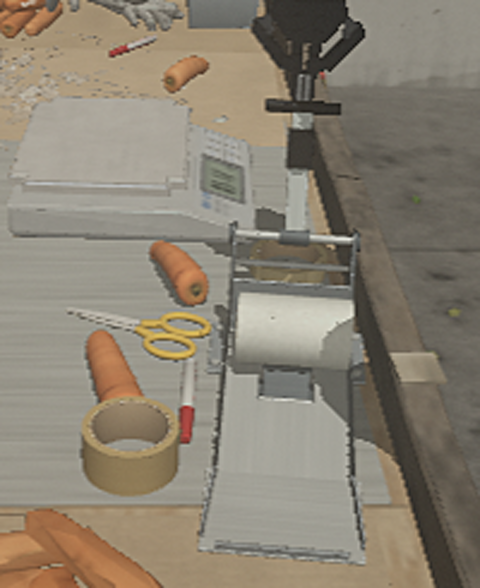

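>>> servo_tool:
  targets:
    - [[0.0012,0.01,-0.004,0,0,0],[0.0023,0.02,-0.004,0,0,0],[0.0035,0.03,-0.004,0,0,0],[0.0047,0.04,-0.004,0,0,0],[0.0058,0.05,-0.004,0,0,0]]

```text
clock: 16.08
tcp_pos: [0.4519, -0.4429, 0.2553]
eef_rot: [0.002, 0.998, -0.056, 0.002]
wrist_force: [-0.5, -0.9, 0.1]
grip_width: -0.0001
```

>>> servo_tool:
  targets:
    - [[0.0012,0.01,0,0,0,0],[0.0023,0.02,0,0,0,0],[0.0035,0.03,0,0,0,0],[0.0047,0.04,0,0,0,0],[0.0058,0.05,0,0,0,0]]

```text
clock: 16.7
tcp_pos: [0.4554, -0.4129, 0.2551]
eef_rot: [0.002, 0.998, -0.056, 0.002]
wrist_force: [0.1, -0.3, -0.1]
grip_width: -0.0001
```

```bash
python3 snap.py 13; python3 -c "
from h import *
plan(160,0,254,0)"
```

```text
t 16.8 tcp st [191.7   1.9 255.2] F [-0.5  0.7 -0.6] w 0.0
shift/.6 [ 0.003   0.0529 -0.0019] rot/pi [ 0.0012  0.001  -0.0017]
```

View pics/side13.png

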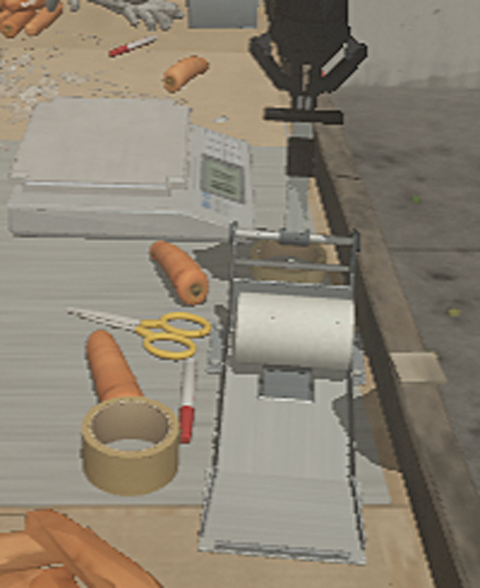

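The handle is moving with the fingertip: it has gone from row 107 to row 117, so the arm is nearly upright. I'll keep pushing past upright.

>>> servo_tool:
  targets:
    - [[0.0012,0.01,0,0,0,0],[0.0023,0.02,0,0,0,0],[0.0035,0.03,0,0,0,0],[0.0047,0.04,0,0,0,0],[0.0058,0.05,0,0,0,0]]

```text
clock: 17.42
tcp_pos: [0.4589, -0.3828, 0.2551]
eef_rot: [0.002, 0.998, -0.056, 0.002]
wrist_force: [0.8, -0.6, -0.4]
grip_width: -0.0
```

>>> servo_tool:
  targets:
    - [[0.0012,0.01,0,0,0,0],[0.0018,0.015,0,0,0,0],[0.0018,0.015,0,0,0,0]]

```text
clock: 17.8
tcp_pos: [0.46, -0.3741, 0.2552]
eef_rot: [0.002, 0.998, -0.056, 0.002]
wrist_force: [-0.3, 0.0, -0.1]
grip_width: -0.0001
```

```bash
python3 snap.py 14; python3 -c "
from h import *
plan(160,0,254,0)"
```

```text
t 17.9 tcp st [153.2   1.8 255.1] F [-0.2  0.3 -0. ] w 0.0001
shift/.6 [-0.0043 -0.0109 -0.0018] rot/pi [ 0.0012  0.001  -0.0015]
```

View pics/side14.png

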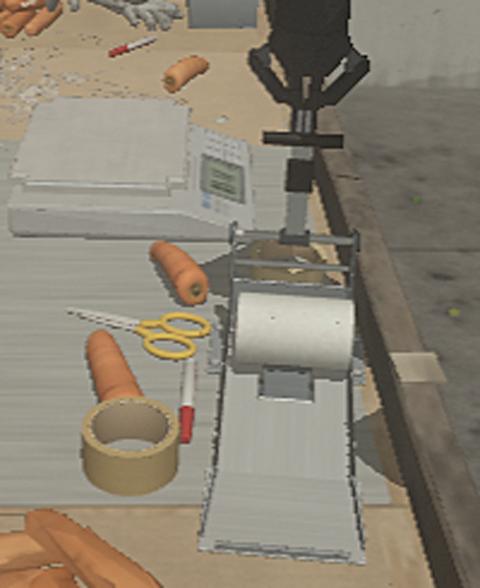

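>>> servo_tool:
  targets:
    - [[0.0012,0.01,0,0,0,0],[0.0018,0.015,0,0,0,0],[0.0018,0.015,0,0,0,0],[0.0018,0.015,0,0,0,0],[0.0018,0.015,0,0,0,0]]

```text
clock: 18.52
tcp_pos: [0.461, -0.3654, 0.2551]
eef_rot: [0.002, 0.998, -0.056, 0.002]
wrist_force: [0.3, -0.1, -0.9]
grip_width: -0.0003
```

```bash
python3 snap.py 15
```

```text
(no output)
```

View pics/side15.png

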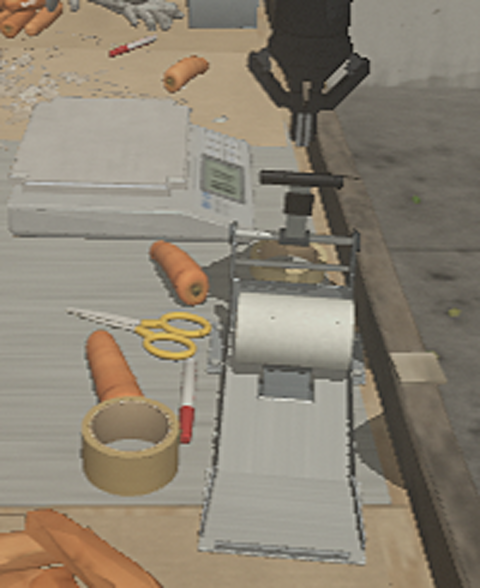

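The arm is past upright and sinking by itself, with a gap between the tip and the handle (now at row 180). I'll lift away and wait.

>>> servo_tool:
  targets:
    - [[-0.002,-0.02,0.03,0,0,0],[-0.004,-0.04,0.07,0,0,0],[-0.004,-0.06,0.1,0,0,0],[-0.004,-0.06,0.12,0,0,0],[-0.004,-0.06,0.12,0,0,0]]

```text
clock: 19.25
tcp_pos: [0.4588, -0.4011, 0.3275]
eef_rot: [0.002, 0.998, -0.056, 0.002]
wrist_force: [-1.0, 1.0, -0.6]
grip_width: -0.0001
```

>>> servo_tool:
  targets:
    - [[0,0,0,0,0,0],[0,0,0,0,0,0],[0,0,0,0,0,0],[0,0,0,0,0,0],[0,0,0,0,0,0]]

```text
clock: 19.88
tcp_pos: [0.4586, -0.4013, 0.327]
eef_rot: [0.002, 0.998, -0.056, 0.002]
wrist_force: [0.3, 0.5, 0.3]
grip_width: -0.0003
```

>>> servo_tool:
  targets:
    - [[0,0,0,0,0,0],[0,0,0,0,0,0],[0,0,0,0,0,0],[0,0,0,0,0,0],[0,0,0,0,0,0]]

```text
clock: 20.5
tcp_pos: [0.4586, -0.4013, 0.3271]
eef_rot: [0.002, 0.998, -0.056, 0.002]
wrist_force: [-0.0, 0.6, -0.1]
grip_width: 0.0
```

```bash
python3 snap.py 16
```

```text
(no output)
```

View pics/side16.png

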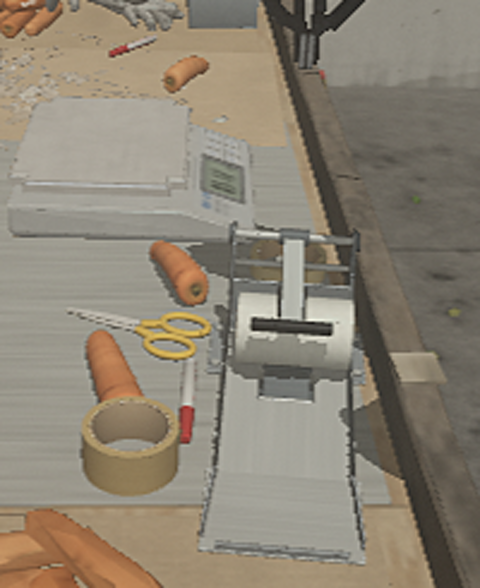

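View pics/top16.png

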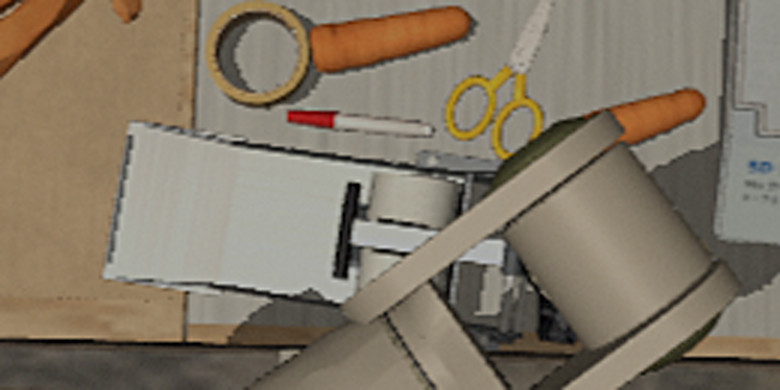

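>>> servo_tool:
  targets:
    - [[0,0,0,0,0,0],[0,0,0,0,0,0],[0,0,0,0,0,0],[0,0,0,0,0,0],[0,0,0,0,0,0]]

```text
clock: 21.22
tcp_pos: [0.4586, -0.4013, 0.3271]
eef_rot: [0.002, 0.998, -0.056, 0.002]
wrist_force: [0.3, 0.2, -0.1]
grip_width: 0.0001
```

>>> servo_tool:
  targets:
    - [[0,0,0,0,0,0],[0,0,0,0,0,0],[0,0,0,0,0,0],[0,0,0,0,0,0],[0,0,0,0,0,0]]

```text
clock: 21.85
tcp_pos: [0.4586, -0.4013, 0.3271]
eef_rot: [0.002, 0.998, -0.056, 0.002]
wrist_force: [-0.3, 0.8, -0.8]
grip_width: -0.0
```

```bash
python3 snap.py 17; python3 - <<'E'
import cv2
from h import *
a,b=cv2.imread('pics/side16.png'),cv2.imread('pics/side17.png')
def hb(im):
    m=(im[300:360,240:350].max(2)<60).astype('uint8');n,l,s,c=cv2.connectedComponentsWithStats(m);i=s[1:,4].argmax()+1;return c[i]+[240,300],s[i]
print(hb(a),hb(b),(cv2.absdiff(a,b).max(2)>40)[230:].sum())
for t in(1.9,2.0,2.05,2.1,2.15):
    print(t,((proj('side',wo(170+145*np.sin(.314-t),0,130+145*np.cos(.314-t)))-[240,100])*2.4).round(1))
cv2.imwrite('pics/side17z.png',cv2.resize(b[210:420,190:400],None,fx=2.8,fy=2.8))
E
```

```text
(array([294.06060606, 330.31818182]), array([ 12,  24,  79,  11, 264], dtype=int32)) (array([294.24427481, 330.35496183]), array([ 12,  24,  79,  11, 262], dtype=int32)) 0
1.9 [292.7 308.3]
2.0 [291.7 319.9]
2.05 [291.2 325.3]
2.1 [290.8 330.4]
2.15 [290.3 335.2]
```

View pics/side17z.png

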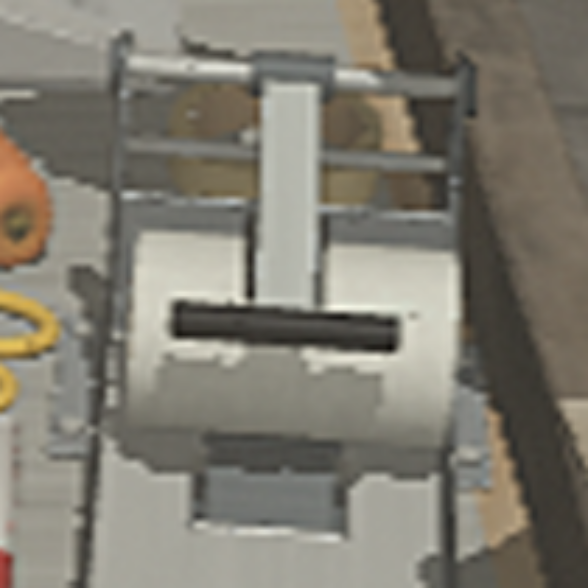

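The handle is at row 330.3, which matches a brake angle of 2.10 rad, and it hasn't moved between the last two pictures. The roll is still against the catch, so I'm handing in.

```bash
python3 -c "
from plant import finish_job
print(finish_job())"
```

```text
the job is handed in; nothing more can be done
None
```

The roll is loaded, the brake pad is resting on it, and the job is handed in at about 22 s of the 64 s allowed.

- **Roll:** I pushed it up the ramp with two spread fingertips behind it, below its axis, at about 16–32 mm/s. The force was up to about 5 N on the way and about 13 N at the stop. When I drew the fingers back, the roll stayed at the top, held by the catch.
- **Brake arm:** I pushed the handle past upright with the shut fingertips, and the arm then sank onto the roll by itself. In the last picture the handle sits where it should for an angle of about 2.10 rad. There was no movement around the stand between two pictures 1.3 s apart.
- **Other things:** none of the moves came near the other things on the table, and in the views I took they look unmoved. I compared them by eye only, and the tape to the right of the stand is partly hidden in the last views.
- **Weakest check:** I judged that the catch was up from the picture and from the roll not running back, because its angle can't be read directly.

No check failed or disagreed, and the robot was touching nothing at hand-in.

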